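# Set the rear-marked lift dial

### The arm

A 7-joint arm with a two-finger parallel gripper is mounted at the origin on a cart in front of the work surface, level with it; the furniture and walls round the work are solid. World frame = base frame: x ahead of the robot, y to its left, z up, the work surface at z = 0. Lengths are in m, angles in rad, forces in N, time in s.
With the tool pointing down it reaches from about 0.4 to 0.85 m from the base axis. Payload 4.5 kg.
Tool frame: the origin (TCP) lies at the very end of the fingers, on their centre line; the grasp point (between the pads) lies 19 mm behind it (r.grip_point_offset is the distance from the TCP to the grasp point, in m); z points along the fingers, y is the line along which they close (so a half turn about z gives the same grasp; the last joint's range is limited). The gripper opens to 88 mm and grips with 3 to 60 N. Pads are 18 mm wide; open, the fingers measure 123 mm over their backs; the gripper's body (75 mm by 187 mm) begins 45 mm behind the grasp point.
Start: joints at [1.237, 0.689, -0.195, 1.565, 0.157, 0.902, -0.215], TCP at [0.225, -0.583, 0.239] pointing down, gripper open.
Joint ranges: [-3.01, 3.01], [-0.46, 2.08], [-1.47, 1.51], [0.13, 2.56], [-1, 4.14], [0.04, 2.09], [-2.66, 2.66]. Speed limits (rad/s): [2.57, 2.57, 3.14, 3.14, 3.14, 3.14, 3.14].

### API

Orientations are given as a unit quaternion [x, y, z, w].
In Python, from plant import r gives the robot as it stands.
- The arm moves only by the tool carry_out, never from a script. Its argument "rows" is a list of rows, each a list of 3 entries, a list of its own where there are three numbers: the shift along the tool's x, y, z in cm, then the turn, a rotation vector about the tool's x, y, z in degrees, then the closure, from 0 (fully open) to 1 (shut). A call has 1 to 12 rows; each row is the pose to reach, as a shift and turn from the pose commanded when the call began, along the tool's axes at that moment; what a row does not reach only later rows make up. A row lasts 1/10 s, in which the tool goes at most 50 mm and 8.59 degrees, less where a joint would pass 70% of its speed; a pose out of reach is approached as far as the arm can. A call with a gripper value outside its range is refused whole. The fingers move at their own pace and stop on an object; "newtons" is the grip in N (left out, the last holds). Time passes only in rows, so rows that repeat a pose let the fingers close. It gives the time, the measured TCP pose, the force, the opening and the grip force at its end, in the units of the state.
- r.get_state(): the state, without advancing time (a new reading comes with each control period).
- r.snapshot(name): name is "scene" or "top" or "wrist"; returns a dict with "image" (400x640x3 uint8, red, green, blue), "fx", "fy", "cx", "cy" (pixels), "dist_coeffs" ([k1, k2, p1, p2, k3] as OpenCV has them; the pictures are not rectified), "pose" (4x4, takes a point from camera to world coordinates). Camera axes: x right, y up, looking along -z (the intrinsics and any distortion apply to the point x, -y, -z); pixel columns grow to the right and rows downward; lengths in m; the calibration is good to about 2 mm. A picture is of the moment at which its call begins. There is no depth.
- r.finish_job(): hands the job in; it is judged then, once.
The state is a dict: "clock": time; "q": joint angles; "qd": joint speeds; "joint_torque": joint torques, N m; "tool_pos": TCP position; "eef_rot": TCP orientation; "contact_force": force on the tool from outside, world axes, zero at the start; "moment": the same for the moment, N m; "opening": opening from 0.0 (shut) to 1.0 (fully open); "finger_force": force on a finger pad.
Only numpy, scipy, OpenCV 4.12 (cv2) and the standard library are available. Lean on these libraries where they do the work, as an engineer would, in place of code of your own. Each camera call takes 0.05 s, during which the arm holds its last target. There are 200 camera calls.

### The job

Set the router lift on its blue handwheel: turn the blue wheel by its grip bar until the red pointer on its far rim points at the green peg on that wheel's own scale (not the orange one), then let go. Leave the black handwheel's setting as it is.

Things in the scene. Friction and masses are not known exactly. Their poses are not given: they have to be found in the camera images.
- blue_grip (a point): On the vertical axis of the blue handwheel (100 mm diameter, top face 46 mm above the table, on a fixed round grey base of 160 mm), in its grip bar 70 mm above the table. The blue bar stands upright across the axis: 64 mm long, 16 mm thick, from the wheel's face up to 80 mm. It runs along the line from axis to pointer (the point's x axis), so pinch it across its 16 mm.
- blue_pointer (a point): Tip of the small red pointer on the blue wheel's far rim, 58 mm from the axis, 43 mm above the table. It goes round with the wheel, which turns either way about the vertical axis against a light friction (about 0.1 N m) and stays where it is left. It has 0.45 to 1.05 rad to go, clockwise or anticlockwise, within its stops.
- green_peg_top (a point): Centre of the top of the green peg (round, 12 mm diameter, 14 mm high, top 44 mm above the table) fixed in the black white-ticked scale round the blue wheel, 66 mm from its axis, at the far left or far right. An orange peg of the same shape is on the other side. The black wheel's base has its own pegs, which do not matter.
- black_pointer (a point): Tip of the red pointer on the rim of the other handwheel: the same unit with a black wheel and black bar, to the left or right of the blue one. Its setting must not change.

How it is judged:
By the outcome, as a careful person would: the job done as asked, in the order asked, and still so for the second after the job is handed in, with the robot touching nothing.
It also fails if it takes over 32 s, if anything falls off the work surface, if the arm or the gripper's body presses on something with over 40 N, if the wrist force passes 120 N, or if a joint passes its speed limit or range.

## Working session

There is one attempt and no reset: what is moved stays moved. The work goes in short steps, Python scripts to look and compute and a tool call to move; the robot and the scene stay as the last step left them, time stands still between calls to the robot, and variables do not carry over. Pictures are saved under pics/ and viewed, at most 10 in all, crops included, and the job is handed in when it is done.

Besides the shell and the picture viewer there is one more tool, called after "Request:" as name(argument=value, ...) on one line, values as JSON. carry_out: Moves the arm, as the interface text tells. Its arguments: {"type":"object","properties":{"rows":{"type":"array"},"newtons":{"type":"number"}},"required":["rows"]}

```bash
mkdir -p pics; cat > h.py <<'E'
import numpy as np, cv2
from scipy.spatial.transform import Rotation as R
from plant import r
def snap(n,f=None):
    s=r.snapshot(n)
    if f: cv2.imwrite('pics/'+f,cv2.cvtColor(np.asarray(s['image'],np.uint8),cv2.COLOR_RGB2BGR))
    return s
def plane(s,uv,z):
    K=np.array([[s['fx'],0,s['cx']],[0,s['fy'],s['cy']],[0,0,1.]])
    p=cv2.undistortPoints(np.array(uv,float).reshape(-1,1,2),K,np.array(s['dist_coeffs'],float)).reshape(-1,2)
    P=np.array(s['pose']); d=np.c_[p[:,0],-p[:,1],-np.ones(len(p))]@P[:3,:3].T; o=P[:3,3]
    return o+d*((z-o[2])/d[:,2])[:,None]
def blobs(s,col,amin=6):
    h=cv2.cvtColor(np.asarray(s['image'],np.uint8),cv2.COLOR_RGB2HSV).astype(int);H,S,V=h[...,0],h[...,1],h[...,2]
    lo,hi={'red':(173,6),'orange':(8,22),'green':(45,85),'blue':(98,128)}[col]
    m=((H>=lo)|(H<=hi) if lo>hi else (H>=lo)&(H<=hi))&(S>120)&(V>60)
    n,l,st,c=cv2.connectedComponentsWithStats(m.astype(np.uint8))
    return [(c[i].round(1).tolist(),int(st[i,4]),st[i,:4].tolist()) for i in range(1,n) if st[i,4]>=amin],l
E
python3 - <<'E'
from h import *
s=snap('top','top1.png'); snap('scene','scene1.png')
for c in('red','orange','green','blue'):
    for b in blobs(s,c)[0]: print(c,b,plane(s,[b[0]],.044).round(4))
st=r.get_state();print(st['tool_pos'],st['eef_rot'],st['clock'])
E
```

```text
red ([279.3, 30.0], 136, [228, 26, 98, 9]) [[0.9617 0.0018 0.044 ]]
red ([221.0, 35.0], 11, [216, 35, 11, 1]) [[0.9511 0.1569 0.044 ]]
red ([195.6, 37.5], 45, [178, 36, 37, 4]) [[0.9462 0.2249 0.044 ]]
red ([308.5, 36.9], 12, [303, 36, 12, 2]) [[ 0.9402 -0.0755  0.044 ]]
red ([321.0, 36.0], 11, [316, 36, 11, 1]) [[ 0.9424 -0.1087  0.044 ]]
red ([282.0, 39.0], 11, [277, 39, 11, 1]) [[ 0.9352 -0.0053  0.044 ]]
red ([294.0, 38.0], 11, [289, 38, 11, 1]) [[ 0.9375 -0.0371  0.044 ]]
red ([168.7, 40.2], 12, [164, 40, 11, 2]) [[0.9413 0.2975 0.044 ]]
red ([228.9, 43.5], 74, [198, 41, 63, 6]) [[0.9256 0.1352 0.044 ]]
red ([269.0, 40.0], 11, [264, 40, 11, 1]) [[0.933  0.0291 0.044 ]]
red ([178.6, 48.3], 40, [164, 47, 33, 4]) [[0.9166 0.2694 0.044 ]]
red ([434.7, 55.8], 141, [428, 49, 14, 14]) [[ 0.8849 -0.4107  0.044 ]]
red ([423.7, 81.2], 935, [394, 59, 69, 37]) [[ 0.8126 -0.3753  0.044 ]]
red ([478.3, 67.4], 906, [434, 59, 98, 21]) [[ 0.853  -0.5282  0.044 ]]
red ([458.7, 132.8], 28, [457, 129, 4, 9]) [[ 0.6715 -0.4579  0.044 ]]
red ([423.7, 134.4], 25, [422, 131, 4, 8]) [[ 0.668  -0.3653  0
[... 5951 characters left out ...]
 [[0.2038 0.5799 0.044 ]]
orange ([249.9, 338.9], 7, [249, 336, 2, 6]) [[0.1739 0.0794 0.044 ]]
orange ([578.0, 349.5], 30, [575, 347, 7, 6]) [[ 0.1094 -0.7399  0.044 ]]
orange ([4.0, 386.3], 33, [1, 378, 7, 16]) [[0.0476 0.7105 0.044 ]]
orange ([0.7, 393.6], 7, [0, 392, 3, 4]) [[0.0282 0.7208 0.044 ]]
green ([214.2, 198.9], 21, [212, 197, 6, 5]) [[0.5124 0.1657 0.044 ]]
green ([354.2, 212.2], 19, [352, 210, 5, 5]) [[ 0.4723 -0.1793  0.044 ]]
blue ([444.6, 54.1], 14, [442, 50, 7, 9]) [[ 0.8902 -0.4383  0.044 ]]
blue ([378.1, 225.6], 1251, [357, 205, 42, 42]) [[ 0.4379 -0.2372  0.044 ]]
[ 0.2244501  -0.5827095   0.23801585] [ 9.83134268e-01  1.82883461e-01 -2.27761934e-04 -7.73919591e-04] 0.1
```

View pics/top1.png

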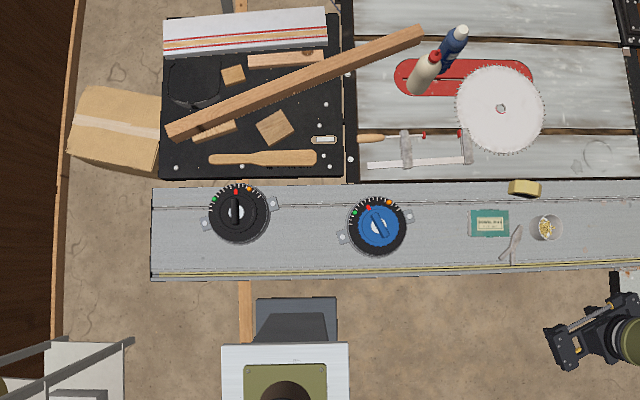

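View pics/scene1.png

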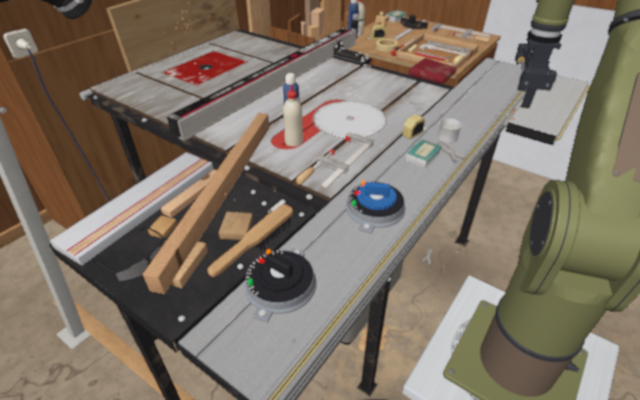

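The top view shows the blue wheel at about (378,226), red pointer (368,207), green peg (354,212), orange (388,202). The sizes check: pointer about 55 mm from the axis, pegs about 66 mm. The scene view agrees. The turn is about +0.57 rad anticlockwise. I'm moving above the wheel for a closer look.

Request:
carry_out(rows=[[[32,-24.5,0],[0,0,-5],0],[[32,-24.5,0],[0,0,-5],0],[[32,-24.5,0],[0,0,-5],0],[[32,-24.5,0],[0,0,-5],0],[[32,-24.5,0],[0,0,-5],0],[[32,-24.5,0],[0,0,-5],0],[[32,-24.5,0],[0,0,-5],0],[[32,-24.5,0],[0,0,-5],0],[[32,-24.5,0],[0,0,-5],0],[[32,-24.5,0],[0,0,-5],0],[[32,-24.5,0],[0,0,-5],0],[[32,-24.5,0],[0,0,-5],0]])

```text
clock: 1.3
tool_pos: [0.434, -0.2414, 0.2385]
eef_rot: [0.975, 0.224, -0.001, 0.0]
contact_force: [-0.1, -1.1, -0.3]
opening: 1.001
finger_force: 0.0
```

```bash
python3 - <<'E'
from h import *
s=snap('wrist','w1.png')
for c in('red','orange','green','blue'):
    for b in blobs(s,c,60)[0]: print(c,b,plane(s,[b[0]],.044).round(4))
st=r.get_state();print(st['tool_pos'],R.from_quat(st['eef_rot']).as_matrix().round(4),st['clock'],st['q'],s['pose'])
E
```

```text
red ([515.2, 33.6], 159, [506, 25, 18, 18]) [[ 0.6637 -0.3599  0.044 ]]
red ([578.9, 71.1], 215, [568, 63, 22, 17]) [[ 0.6667 -0.4468  0.044 ]]
red ([317.7, 125.4], 93, [314, 119, 9, 13]) [[ 0.4858 -0.2138  0.044 ]]
orange ([364.0, 135.0], 97, [359, 130, 11, 11]) [[ 0.4992 -0.2657  0.044 ]]
orange ([131.0, 311.9], 869, [118, 284, 35, 56]) [[ 0.143  -0.0869  0.044 ]]
orange ([508.3, 311.9], 873, [488, 284, 34, 56]) [[ 0.3746 -0.5654  0.044 ]]
orange ([470.9, 361.2], 2849, [292, 349, 319, 20]) [[ 0.2781 -0.5689  0.044 ]]
green ([286.8, 120.9], 69, [282, 117, 10, 9]) [[ 0.4752 -0.1804  0.044 ]]
blue ([318.5, 168.6], 5270, [275, 125, 88, 87]) [[ 0.4417 -0.236   0.044 ]]
[ 0.43412533 -0.24126116  0.23859187] [[ 8.997e-01  4.364e-01 -8.000e-04]
 [ 4.364e-01 -8.997e-01 -6.000e-04]
 [-1.000e-03  2.000e-04 -1.000e+00]] 1.35 [ 0.53236723  0.52512013 -0.18289245  1.94511974  0.14608905  0.68436635
 -0.85905334] [[ 4.35878502e-01  8.59543548e-01  2.66823577e-01  5.04004489e-01]
 [-9.00005449e-01  4.16166660e-01  1.29597467e-01 -2.07448899e-01]
 [ 3.51589958e-04 -2.96631423e-01  9.54991977e-01  3.84207187e-01]
 [ 0.00000000e+00  0.00000000e+00  0.00000000e+00  1.00000000e+00]]
```

View pics/w1.png

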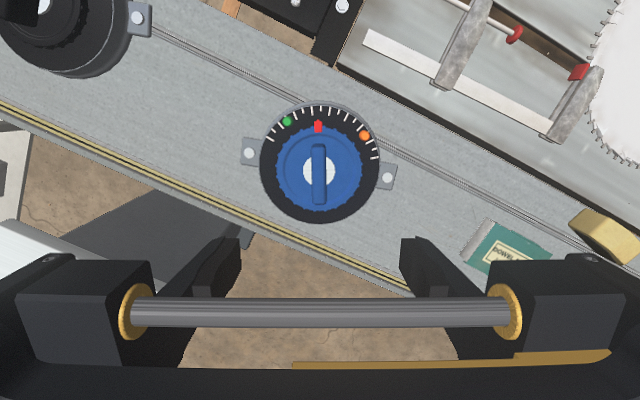

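The wrist view shows the blue wheel centred near (319,169), pointer at (318,125), green peg (287,121), orange (364,135). The bar runs almost vertically in the image, along the tool x axis.

```bash
cat > m.py <<'E'
from h import *
def measure(s,dump=None):
    bl,l=blobs(s,'blue',500)
    # largest blue component
    k=np.argmax(np.bincount(l.ravel())[1:])+1
    c=max(cv2.findContours((l==k).astype(np.uint8),cv2.RETR_EXTERNAL,cv2.CHAIN_APPROX_NONE)[0],key=len)[:,0]
    P=plane(s,cv2.convexHull(c.astype(np.int32))[:,0],.046)[:,:2]
    (x,y),rad=cv2.minEnclosingCircle((P*1e3).astype(np.float32))
    e=cv2.fitEllipse((P*1e3).astype(np.float32))
    C=np.array([x,y])/1e3; print('circle',C,rad,'ellipse',e)
    for n,z in(('red',.043),('green',.044),('orange',.044)):
        for b in blobs(s,n,30)[0]:
            p=plane(s,[b[0]],z)[0,:2]
            for nm,cc in(('c',C),('e',np.array(e[0])/1e3)):
                d=p-cc
                if np.hypot(*d)<.085: print(n,nm,p.round(4),'r',np.hypot(*d).round(4),'ang',np.degrees(np.arctan2(d[1],d[0])).round(2))
E
python3 - <<'E'
from m import *
measure(snap('wrist'))
measure(snap('top'))
E
```

```text
circle [ 0.44080472 -0.23652763] 51.40768051147461 ellipse ((440.7671813964844, -236.6510772705078), (101.88092803955078, 102.41064453125), 90.91993713378906)
red c [ 0.4859 -0.2137] r 0.0506 ang 26.77
red e [ 0.4859 -0.2137] r 0.0507 ang 26.88
green c [ 0.4752 -0.1805] r 0.0657 ang 58.48
green e [ 0.4752 -0.1805] r 0.0659 ang 58.51
orange c [ 0.4992 -0.2658] r 0.0653 ang -26.61
orange e [ 0.4992 -0.2658] r 0.0653 ang -26.49
circle [ 0.46554691 -0.22304915] 39.62178421020508 ellipse ((468.9119567871094, -222.51718139648438), (32.84773254394531, 80.02056884765625), 23.401445388793945)
```

Request:
carry_out(rows=[[[0.8,-0.1,4.5],[0,0,-1],0],[[0.8,-0.1,9],[0,0,-1],0],[[0.8,-0.1,13],[0,0,-1],0],[[0.8,-0.1,16],[0,0,-1],0],[[0.8,-0.1,18],[0,0,-1],0],[[0.8,-0.1,18.5],[0,0,-1],0],[[0.8,-0.1,18.5],[0,0,-1],0]])

```text
clock: 2.15
tool_pos: [0.4416, -0.2355, 0.0534]
eef_rot: [0.972, 0.234, -0.0, -0.0]
contact_force: [-0.5, -0.1, 0.8]
opening: 1.0
finger_force: 0.0
```

```bash
python3 - <<'E'
from h import *
s=snap('wrist','w2.png')
st=r.get_state();print(st['tool_pos'],R.from_quat(st['eef_rot']).as_matrix().round(4)[0],st['clock'],st['contact_force'])
E
```

```text
[ 0.44218343 -0.23561461  0.05416027] [8.907e-01 4.545e-01 5.000e-04] 2.2 [ 0.39592884 -0.66341032  0.20332649]
```

View pics/w2.png

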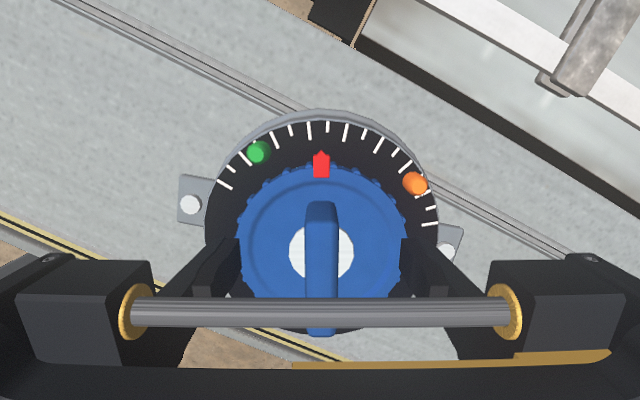

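The fingers straddle the bar (bar near column 320, pointer (321,165), green (257,153)). Next I'm closing on it.

Request:
carry_out(rows=[[[-0.1,0,0],[0,0,0],1],[[-0.1,0,0],[0,0,0],1],[[-0.1,0,0],[0,0,0],1],[[-0.1,0,0],[0,0,0],1],[[-0.1,0,0],[0,0,0],1],[[-0.1,0,0],[0,0,0],1],[[-0.1,0,0],[0,0,0],1],[[-0.1,0,0],[0,0,0],1]], newtons=35)

```text
clock: 3.0
tool_pos: [0.4411, -0.2356, 0.0537]
eef_rot: [0.972, 0.234, -0.0, 0.0]
contact_force: [0.2, 0.2, 0.8]
opening: 0.298
finger_force: 0.0
```

```bash
python3 - <<'E'
from m import *
s=snap('wrist'); measure(s)
st=r.get_state();print(st['tool_pos'],R.from_quat(st['eef_rot']).as_matrix().round(4)[0],st['clock'],st['contact_force'],st['moment'],st['opening'],st['finger_force'],st['q'])
E
```

```text
circle [ 0.44193219 -0.2359812 ] 51.0064582824707 ellipse ((447.6419677734375, -233.01744079589844), (87.06190490722656, 100.82353210449219), 27.06186294555664)
red c [ 0.4853 -0.214 ] r 0.0487 ang 26.87
red e [ 0.4853 -0.214 ] r 0.0422 ang 26.79
green c [ 0.4758 -0.1803] r 0.0652 ang 58.69
green e [ 0.4758 -0.1803] r 0.0598 ang 61.9
orange c [ 0.4994 -0.2639] r 0.0639 ang -25.95
orange e [ 0.4994 -0.2639] r 0.0603 ang -30.87
orange c [ 0.374  -0.2148] r 0.0712 ang 162.65
orange e [ 0.374  -0.2148] r 0.0759 ang 166.07
orange c [ 0.4217 -0.299 ] r 0.0662 ang -107.84
orange e [ 0.4217 -0.299 ] r 0.0709 ang -111.5
[ 0.4411044  -0.23554517  0.05368148] [ 8.904e-01  4.552e-01 -1.000e-04] 3.05 [ 1.16694739  0.2612275  -0.88556191] [ 0.01481756  0.06232094 -0.01858667] 0.2530690128472513 0.0 [ 0.44228323  0.85327773 -0.07244514  2.0716152   0.24747897  0.22466833
 -0.94509404]
```

Request:
carry_out(rows=[[[0,0,0],[0,0,0],1],[[0,0,0],[0,0,0],1],[[0,0,0],[0,0,0],1],[[0,0,0],[0,0,0],1],[[0,0,0],[0,0,-4],1],[[0,0,0],[0,0,-8],1]])

```text
clock: 3.65
tool_pos: [0.4414, -0.236, 0.0537]
eef_rot: [0.953, 0.302, 0.0, 0.0]
contact_force: [1.3, -3.0, -1.7]
opening: 0.178
finger_force: 35.0
```

Gripped with low forces. I'll do the rest of the turn and then measure.

Request:
carry_out(rows=[[[0,0,0],[0,0,-4],1],[[0,0,0],[0,0,-8],1],[[0,0,0],[0,0,-12],1],[[0,0,0],[0,0,-16],1],[[0,0,0],[0,0,-20],1],[[0,0,0],[0,0,-23.5],1],[[0,0,0],[0,0,-23.5],1],[[0,0,0],[0,0,-23.5],1]])

```text
clock: 4.45
tool_pos: [0.4406, -0.2353, 0.0537]
eef_rot: [0.872, 0.489, -0.0, -0.0]
contact_force: [-0.5, -0.4, 0.2]
opening: 0.175
finger_force: 35.0
```

```bash
python3 - <<'E'
from m import *
s=snap('wrist','w3.png'); measure(s)
for n in('red','green'):
    for b in blobs(s,n,30)[0]:
        d=plane(s,[b[0]],.0435)[0,:2]-[.4411,-.2363]
        if np.hypot(*d)<.08: print(n,b,np.hypot(*d),np.degrees(np.arctan2(d[1],d[0])))
st=r.get_state();m=R.from_quat(st['eef_rot']).as_matrix();print(st['tool_pos'],np.degrees(np.arctan2(m[1,0],m[0,0])),st['clock'],st['contact_force'],st['moment'])
E
```

```text
circle [ 0.44141275 -0.23509357] 50.983455657958984 ellipse ((445.0251770019531, -229.30319213867188), (85.75753784179688, 100.38467407226562), 55.60563278198242)
red c [ 0.4665 -0.1937] r 0.0484 ang 58.84
red e [ 0.4665 -0.1937] r 0.0416 ang 58.98
green c [ 0.475  -0.1797] r 0.0648 ang 58.79
green e [ 0.475  -0.1797] r 0.058 ang 58.88
orange c [ 0.498  -0.2624] r 0.0628 ang -25.76
orange e [ 0.498  -0.2624] r 0.0624 ang -32.0
orange c [ 0.3855 -0.2569] r 0.06 ang -158.7
orange e [ 0.3855 -0.2569] r 0.0656 ang -155.13
orange c [ 0.4463 -0.2947] r 0.0598 ang -85.33
orange e [ 0.4463 -0.2947] r 0.0655 ang -88.9
red ([319.3, 163.2], 409, [311, 149, 18, 28]) 0.04969102014826568 59.2528222435631
green ([319.2, 132.2], 327, [309, 122, 21, 21]) 0.06595054996781852 59.10532680776633
[ 0.44058951 -0.23529029  0.05372487] 58.535788429263256 4.5 [-1.31266231 -0.10540919  0.12323113] [-0.07384429  0.09517403  0.04238322]
```

View pics/w3.png

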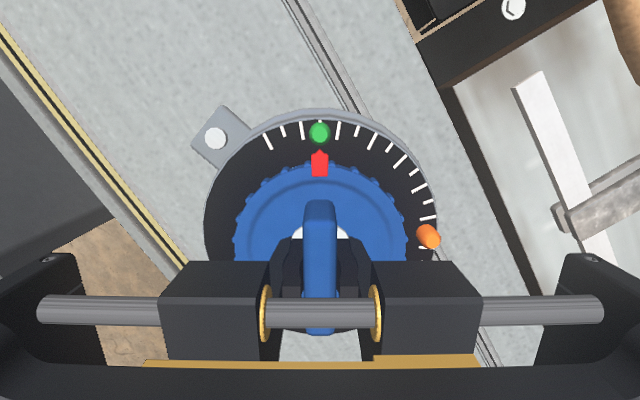

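The pointer (319,163) is in line with the green peg (319,132), within about 0.2°. I'm opening part way and lifting.

Request:
carry_out(rows=[[[0,0,0],[0,0,0],0.4],[[0,0,0],[0,0,0],0.4],[[0,0,0],[0,0,0],0.4],[[0,0,0],[0,0,0],0.4],[[0,0,0],[0,0,0],0.4],[[0,0,-2],[0,0,0],0.4],[[0,0,-6],[0,0,0],0.4],[[0,0,-10],[0,0,0],0.4],[[0,0,-14],[0,0,0],0.4],[[0,0,-17],[0,0,0],0.4],[[0,0,-17],[0,0,0],0.4],[[0,0,-17],[0,0,0],0.4]])

```text
clock: 5.7
tool_pos: [0.441, -0.2358, 0.224]
eef_rot: [0.872, 0.489, 0.0, 0.0]
contact_force: [-0.7, 0.9, -0.5]
opening: 0.6
finger_force: 0.0
```

```bash
python3 - <<'E'
from m import *
measure(snap('wrist','w4.png'))
s=snap('top')
for c in('red','green'):
    for b in blobs(s,c)[0]:
        if b[0][1]>185: print(c,b)
st=r.get_state();print(st['tool_pos'],st['clock'],st['contact_force'])
E
```

```text
circle [ 0.44011484 -0.2360567 ] 51.58926010131836 ellipse ((440.4732360839844, -236.26344299316406), (101.6915054321289, 102.74862670898438), 138.42015075683594)
red c [ 0.4668 -0.1931] r 0.0505 ang 58.19
red e [ 0.4668 -0.1931] r 0.0505 ang 58.66
green c [ 0.4748 -0.18  ] r 0.0659 ang 58.25
green e [ 0.4748 -0.18  ] r 0.0659 ang 58.61
orange c [ 0.4986 -0.2648] r 0.0651 ang -26.15
orange e [ 0.4986 -0.2648] r 0.0647 ang -26.13
red ([235.1, 191.5], 28, [233, 188, 5, 7])
red ([359.8, 214.9], 20, [357, 213, 6, 5])
green ([214.0, 198.9], 20, [212, 197, 5, 5])
green ([354.2, 212.2], 19, [352, 210, 5, 5])
[ 0.44014295 -0.23537796  0.22259741] 5.8 [ 0.35779244 -0.53853465  0.26105279]
```

View pics/w4.png

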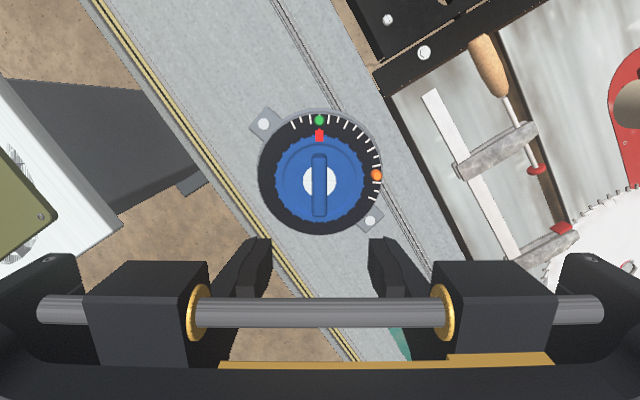

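The released wheel's pointer (319,136) sits in line with the green peg (319,120). The black pointer has not moved (235.1,191.5), and the gripper is clear.

```bash
python3 -c "
from plant import r
print(r.finish_job())"
```

```text
the job is handed in; nothing more can be done
None
```

The blue wheel's pointer is on its green peg to within about 0.1° as measured, the gripper has let go and is clear, the black wheel hasn't moved, and the job is handed in.

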